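# Unclamp a strainer lid: back off the wing nut, swing the eyebolt out

### The job

Free the lid of the small metal strainer on the bench: loosen the wing nut by turning it anticlockwise, only until its foot has risen clear of the raised rim on the slotted lug, then swing the hinged eyebolt outward out of the slot and all the way down until it lies flat. Feel your way: never wrench the bolt while the nut still catches on the rim, do not run the nut hard up against the keeper at the end of the bolt, and leave the things lying around where they are.

Things in the scene. Friction and masses are not known exactly. Their poses are not given: they have to be found in the camera images.
- strainer: Round metal strainer housing with a flat hinged lid, fixed to the bench; 124 mm across, lid top 109 mm above the bench. Origin: centre of its underside; z up; its -x axis points from the middle out to the lug and the eyebolt, roughly towards the robot. On it only the nut, bolt and rim stand higher than 120 mm.
- lug_seat (a point): Middle of the nut's seat: flat top of the slotted steel lug on the lid's edge, 110 mm above the bench, on the upright bolt's axis; axes as the strainer's. The slot, 11 mm wide, is open to -x. A raised rim, 8.6 mm high, crosses both prongs 8.3 to 12.3 mm outward (-x) of the axis. At the start the nut's foot (round, 18 mm across) sits behind the rim, 0.3 to 6.7 mm above the seat.
- bolt_pivot (a point): The eyebolt's hinge, fixed on the strainer: on the pivot pin's axis, 50 mm above the bench, straight below the lug seat (strainer frame x = -78 mm, y = 0). Axes as the strainer's; the pin lies along y. The bolt's shank is sprung in its eye: it gives up to 3 mm along its own length, at 10 N/mm.
- swing_bolt (a joint): Angle of the eyebolt about its pivot: 0 upright in the slot, grows as it swings outward (strainer -x) and down, 1.57 level, stop at 1.6. The hinge is stiff (0.11 N m): the bolt stays wherever it is left. It comes free once the nut's foot has risen to within about 1.2 mm of the rim's top (edges and shank give a little); if lower it catches within 0.1 rad.
- wing_nut: Steel wing nut. Origin: a reference point on the bolt's axis, 61 mm from the pivot; z along the bolt, x along the wings. It turns and swings with the nut but does not rise with it. The nut's foot starts -0.7 to 5.7 mm above it (hidden draw). Wings: flat-sided bar 50 mm long (x), 12 mm thick (y), 14 to 32 mm above the foot. Anticlockwise from above lifts 1.91 mm a radian, at about 0.10 N m.
- bolt_tip (a point): Tip of the eyebolt (8.6 mm thick), on its axis, 114 mm from the pivot; z along the bolt. Just below it sits a keeper ring, 11 mm thick, 6 mm long, that ends the nut's rise when the foot is 0.6 mm below the rim's top. Too few turns and the foot catches, too many and the nut jams on the keeper: feel for it. Over 50 N of nut on rim or keeper (0.1 N m beyond friction) counts as forced.
- pressure_gauge: Bystander: black dial pressure gauge lying face up, 85 x 62 x 26 mm, beside the strainer. Origin at its underside.
- pvc_union: Bystander: dark grey plastic pipe union standing on end, 50 x 52 x 52 mm, beside the strainer. Origin at its underside.
- tape_ptfe: Bystander: white roll of thread tape lying flat, 52 mm across, 12 mm high, beside the strainer. Origin at its underside.
- pvc_tee: Bystander: dark grey plastic pipe tee lying down, 55 x 85 x 33 mm, beside the strainer. Origin at its underside.
- spanner_17: Bystander: steel combination spanner 185 mm long, lying to the right. Origin at the middle of its underside.

How it is judged:
By the outcome, as a careful person would: the job done as asked, in the order asked, and still so for the second after the job is handed in, with the robot touching nothing.
It also fails if it takes over 72 s, if anything falls off the work surface, if the arm or the gripper's body presses on something with over 40 N, if the wrist force passes 120 N, or if a joint passes its speed limit or range.

### The arm

A 6-joint arm with a two-finger parallel gripper is mounted at the origin on a cart in front of the work surface, level with it; the furniture and walls round the work are solid. World frame = base frame: x ahead of the robot, y to its left, z up, the work surface at z = 0. Lengths are in m, angles in rad, forces in N, time in s.
With the tool pointing down it reaches from about 0.325 to 0.875 m from the base axis. Payload 4.4 kg.
Tool frame: the origin (TCP) lies on the centre line of the jaws, within the pads' length; the fingertips stand 8 mm ahead of it and the grasp point (between the pads) lies 11 mm behind it; z points along the fingers, y is the line along which they close (so a half turn about z gives the same grasp; the last joint's range is limited). The gripper opens to 85 mm and grips with 20 to 120 N. Pads are 22 mm wide; open, the fingers measure 114 mm over their backs; the gripper's body (76 mm by 85 mm) begins 54 mm behind the grasp point. The pads swing forward as they close: fully open they stand 13 mm farther back than shut.
Start: joints at [-1.391, 0.207, 1.542, -0, 1.393, -0.15], TCP at [0.186, -0.544, 0.239] pointing down, gripper open.
Joint ranges: [-2.73, 2.73], [-0.86, 2.22], [0.23, 2.46], [-1.11, 4.25], [0.08, 2.63], [-2.82, 2.82]. Speed limits (rad/s): [2.79, 2.79, 3.14, 3.14, 3.14, 3.14].

### API

Orientations are given as [roll, pitch, yaw] about the fixed x, y, z axes, in that order (R = Rz(yaw) Ry(pitch) Rx(roll)).
In Python, from workcell import ctrl gives the robot as it stands. Calls block until the motion is done:
- ctrl.goto(position, orientation): joint-space move of the TCP to a pose.
- ctrl.move_linear(position, ori=None, v=0.15): straight line of the TCP; ori=None keeps the orientation; v is the mean speed in m/s.
- ctrl.set_joints(angles): joint-space move.
- ctrl.gripper_open() and ctrl.close(): open the fingers fully, or close them until they stop; the grip force is fixed at half the most.
- ctrl.hold(seconds).
- ctrl.solve_ik(position, orientation): joint angles nearest the present ones, or None.
- ctrl.capture(name): name is "scene" or "top"; returns (picture, depth): 400x640x3 uint8, red, green, blue; 400x640 float32, m along the optical axis (not along the pixel's ray), 0 where there is no reading.
- ctrl.camera_params(name): a dict with "mtx" (3x3 intrinsics, pixels), "distortion" ([k1, k2, p1, p2, k3] as OpenCV has them; the pictures are not rectified), "R" (3x3) and "t" (3): a world point X has camera coordinates R X + t. Camera axes: x right, y down, z forward; pixel columns grow to the right and rows downward; lengths in m; the calibration is good to about 2 mm. A picture is of the moment at which its call begins. camera_params takes no time and is no camera call.
A pose or a line that the arm cannot do raises ctrl.PlanningError and nothing moves.
- ctrl.hand_in(): hands the job in; it is judged then, once.
Trained networks look in the newest picture that a camera, given by its name, has taken for a name from the list of things; names that differ only in an ending like _2 or _b are one class to them, and where a whole thing is asked for, a point or a joint stands for the part that bears it (a point fixed in the world has none). Each returns a list of dicts, best first, with "score" (0 to 1); they miss things now and then, are a little off and sometimes report something else, mostly with a low value. They report only what shows in the picture. A call takes as long as a camera call.
- ctrl.cut_out(thing, camera): "region" (400x640 bool, what is visible of it).
- ctrl.landmark_of(thing, camera): "centre" ([x, y, z] in m, in world coordinates, good to about 4 mm: a listed point, or the origin of a listed thing).
Readings, each from a call of its own:
- ctrl.get_time(): time.
- ctrl.get_joint_positions(): joint angles.
- ctrl.get_qvel(): joint speeds.
- ctrl.get_joint_torque(): joint torques, N m.
- ctrl.get_position(): TCP position.
- ctrl.get_ee_rot(): TCP orientation.
- ctrl.get_ft_force(): force on the tool from outside, world axes, zero at the start.
- ctrl.get_moment(): the same for the moment, N m.
- ctrl.get_width(): finger opening in m.
- ctrl.get_grasp_force(): force on a finger pad.
Only numpy, scipy, OpenCV 4.12 (cv2) and the standard library are available. Lean on these libraries where they do the work, as an engineer would, in place of code of your own. Each camera call takes 0.05 s, during which the arm holds its last target. There are 200 camera calls.

## Working session

There is one attempt and no reset: what is moved stays moved. The work goes in short steps, each a Python script; the robot and the scene stay as the last script left them, time stands still between calls to the robot, and variables do not carry over. Pictures are saved under pics/ and viewed, at most 10 in all, crops included, and the job is handed in when it is done.

```bash
ls; mkdir -p pics; python3 - <<'E'
from workcell import ctrl
import cv2,numpy as np
for c in ("scene","top"):
    im,d=ctrl.capture(c); cv2.imwrite(f"pics/{c}0.png",im[:,:,::-1]); np.save(f"{c}_d.npy",d)
    p=ctrl.camera_params(c); print(c,-p["R"].T@p["t"], p["R"][2])
    for t in ("strainer","lug_seat","bolt_pivot","wing_nut","bolt_tip","pressure_gauge","pvc_union","tape_ptfe","pvc_tee","spanner_17"):
        r=ctrl.landmark_of(t,c); print(t,[(np.round(q["centre"],4),round(q["score"],2)) for q in r[:2]])
print(ctrl.get_time())
E
```

```text
pics
scene [0.03694849 0.34697712 0.94823011] [ 0.54266248 -0.34290803 -0.76676692]
strainer [(array([0.6012, 0.0236, 0.0065]), 0.94)]
lug_seat [(array([0.5242, 0.0534, 0.111 ]), 0.63), (array([ 0.7116,  0.1222, -0.0033]), 0.27)]
bolt_pivot [(array([0.5272, 0.0544, 0.0471]), 0.7), (array([ 0.5485, -0.2957,  0.0024]), 0.44)]
wing_nut [(array([0.5315, 0.0483, 0.1093]), 0.51)]
bolt_tip [(array([0.5247, 0.0521, 0.1674]), 0.55)]
pressure_gauge [(array([ 0.6152,  0.1815, -0.001 ]), 0.75)]
pvc_union [(array([ 5.459e-01, -9.510e-02,  2.000e-04]), 0.58)]
tape_ptfe [(array([ 0.7135,  0.1221, -0.0016]), 0.57)]
pvc_tee [(array([ 6.174e-01, -1.398e-01, -5.000e-04]), 0.64)]
spanner_17 [(array([0.5255, 0.0508, 0.1637]), 0.67), (array([ 0.5513, -0.2944,  0.0015]), 0.66)]
top [ 0.56481933 -0.02719672  1.22290983] [ 0.07783366 -0.02380207 -0.99668219]
strainer [(array([6.044e-01, 2.890e-02, 4.000e-04]), 0.62), (array([0.5285, 0.0501, 0.1083]), 0.62)]
lug_seat [(array([0.5296, 0.0501, 0.1107]), 0.59)]
bolt_pivot [(array([0.5272, 0.0497, 0.0523]), 0.66), (array([ 0.6179, -0.138 ,  0.0053]), 0.39)]
wing_nut [(array([0.5281, 0.0483, 0.0529]), 0.5), (array([ 0.7162,  0.1225, -0.0036]), 0.37)]
bolt_tip [(array([0.5265, 0.0528, 0.1642]), 0.51), (array([ 5.482e-01, -9.510e-02, -3.000e-04]), 0.49)]
pressure_gauge [(array([6.154e-01, 1.749e-01, 5.000e-04]), 0.69), (array([0.5264, 0.0527, 0.1657]), 0.69)]
pvc_union [(array([ 0.5461, -0.0915,  0.0014]), 0.78)]
tape_ptfe [(array([ 0.7147,  0.1234, -0.0032]), 0.6), (array([0.5295, 0.0477, 0.1094]), 0.22)]
pvc_tee [(array([ 0.6159, -0.1386,  0.0027]), 0.89)]
spanner_17 [(array([ 0.5484, -0.298 , -0.0006]), 0.78)]
1.1
```

```bash
python3 - <<'E'
from workcell import ctrl
import cv2,numpy as np
P={}
out=[]
for c in ("scene","top"):
    im=cv2.imread(f"pics/{c}0.png"); p=ctrl.camera_params(c)
    f=lambda X:cv2.projectPoints(np.array([X],float),cv2.Rodrigues(p["R"])[0],p["t"],p["mtx"],p["distortion"])[0].ravel()
    u=f([.527,.0515,.13]); print(c,u, f([.527,.0515,.164]),f([.527,.0515,.11]))
    x,y=int(u[0])-50,int(u[1])-50; print(x,y)
    out.append(cv2.resize(im[y:y+100,x:x+100],(400,400),interpolation=cv2.INTER_CUBIC))
cv2.imwrite("pics/crop.png",np.hstack(out))
cv2.imwrite("pics/both.png",np.vstack([cv2.resize(cv2.imread(f"pics/{c}0.png"),(480,300)) for c in("scene","top")]))
E
```

```text
scene [314.00145308 238.31266713] [313.87470239 229.92473495] [314.07295053 243.04460042]
264 188
top [273.79996899 255.27612974] [272.73299376 255.79505554] [274.39697453 254.98578262]
223 205
```

View pics/crop.png

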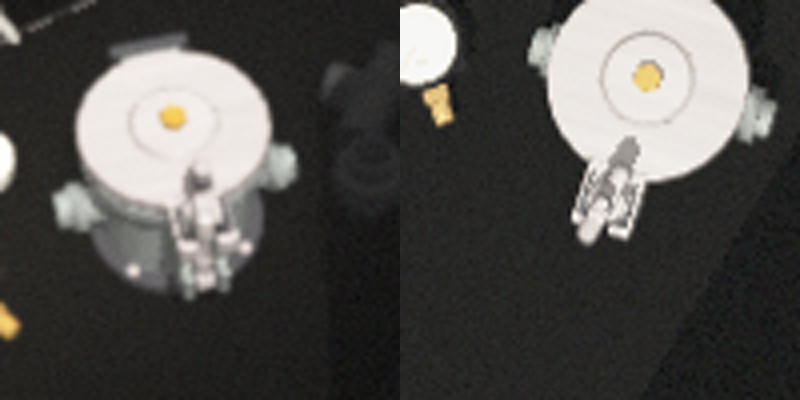

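View pics/both.png

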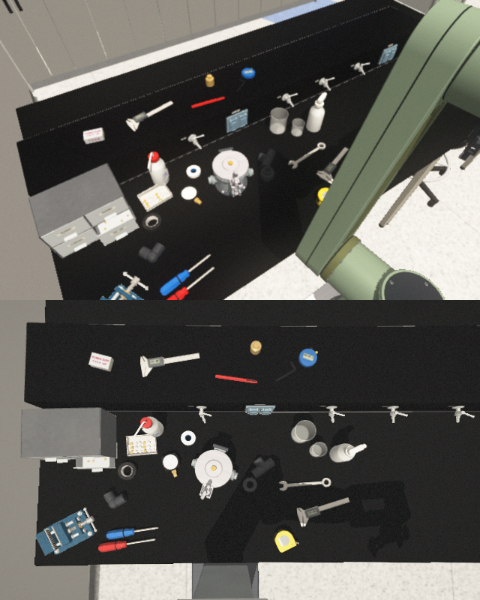

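```bash
cat > h.py <<'E'
from workcell import ctrl
import numpy as np, cv2
def cloud(c,d):
    p=ctrl.camera_params(c); v,u=np.nonzero(d>0)
    n=cv2.undistortPoints(np.stack([u,v],1).astype(np.float64)[:,None],p["mtx"],p["distortion"])[:,0]
    z=d[v,u]; X=np.c_[n*z[:,None],z]
    return (X-p["t"])@p["R"]
E
python3 - <<'E'
from h import *
for c in("scene","top"):
    X=cloud(c,np.load(c+"_d.npy"))
    r=X[np.hypot(X[:,0]-.527,X[:,1]-.0515)<.04]
    r=r[r[:,2]>.122]; print(c,len(r)); print(np.round(r[np.argsort(r[:,2])]*1000).astype(int).tolist())
    l=X[(np.hypot(X[:,0]-.603,X[:,1]-.026)<.05)]; print("lid z",np.median(l[:,2]))
    k=X[(abs(X[:,2]-.109)<.004)&(np.hypot(X[:,0]-.603,X[:,1]-.026)<.08)]
    print("lid centre", cv2.minEnclosingCircle((k[:,:2]*1000).astype(np.float32)))
print(ctrl.get_ee_rot(),ctrl.get_ft_force(),ctrl.get_moment())
for psi in np.arange(-3,3.2,.25):
    q=ctrl.solve_ik([.527,.0515,.2],[np.pi,0,psi]); print(round(psi,2),None if q is None else np.round(q,2))
E
```

```text
scene 121
[[530, 61, 123], [533, 56, 123], [517, 47, 124], [520, 42, 124], [517, 43, 124], [526, 41, 124], [521, 61, 125], [518, 46, 125], [523, 43, 125], [535, 55, 125], [531, 55, 125], [526, 58, 125], [523, 60, 126], [527, 60, 126], [533, 54, 126], [521, 41, 126], [529, 59, 126], [509, 66, 127], [505, 65, 127], [519, 45, 127], [502, 61, 127], [504, 63, 128], [506, 62, 128], [533, 53, 129], [504, 60, 129], [502, 59, 130], [505, 65, 132], [508, 66, 133], [505, 62, 133], [504, 60, 133], [506, 64, 133], [502, 59, 134], [532, 54, 136], [503, 58, 136], [511, 64, 136], [527, 43, 137], [508, 66, 137], [524, 45, 138], [535, 52, 138], [519, 48, 138], [533, 53, 138], [512, 64, 138], [521, 47, 138], [519, 59, 139], [504, 57, 139], [540, 49, 139], [504, 63, 139], [521, 58, 139], [526, 55, 139], [544, 46, 140], [507, 64, 141], [519, 51, 141], [522, 51, 141], [536, 51, 141], [504, 65, 141], [510, 54, 141], [524, 48, 141], [521, 55, 141], [521, 50, 141], [516, 53, 142], [501, 62, 142], [544, 38, 142], [541, 49, 142], [514, 51, 142], [546, 46, 142], [540, 37, 142], [505, 57, 142], [505, 62, 142], [
[... 3671 characters left out ...]
0.    1.3   2.5 ]
-0.75 [-0.07  0.15  1.7  -0.    1.3   2.25]
-0.5 [-0.07  0.15  1.7  -0.    1.3   2.  ]
-0.25 [-0.07  0.15  1.7  -0.    1.3   1.75]
0.0 [-0.07  0.15  1.7  -0.    1.3   1.5 ]
0.25 [-0.07  0.15  1.7  -0.    1.3   1.25]
0.5 [-0.07  0.15  1.7  -0.    1.3   1.  ]
0.75 [-0.07  0.15  1.7  -0.    1.3   0.75]
1.0 [-0.07  0.15  1.7  -0.    1.3   0.5 ]
1.25 [-0.07  0.15  1.7  -0.    1.3   0.25]
1.5 [-0.07  0.15  1.7  -0.    1.3   0.  ]
1.75 [-0.07  0.15  1.7   0.    1.3  -0.25]
2.0 [-0.07  0.15  1.7   0.    1.3  -0.5 ]
2.25 [-0.07  0.15  1.7   0.    1.3  -0.75]
2.5 [-0.07  0.15  1.7   0.    1.3  -1.  ]
2.75 [-0.07  0.15  1.7   0.    1.3  -1.25]
3.0 [-0.07  0.15  1.7   0.    1.3  -1.5 ]
```

```bash
python3 - <<'E'
from h import *
A=np.array([.5265,.0513]); psi=-.45
P=np.vstack([cloud(c,np.load(c+"_d.npy")) for c in("scene","top")])
r=P[(np.hypot(*(P[:,:2]-A).T)<.032)&(P[:,2]>.138)&(P[:,2]<.149)]
m=r[:,:2].mean(0); w,V=np.linalg.eigh(np.cov((r[:,:2]-m).T)); v=V[:,1]; psi=np.arctan(v[1]/v[0]); print(m,psi,np.sqrt(w))
p=ctrl.get_position(); ctrl.move_linear([p[0],p[1],.3])
ctrl.goto([*A,.27],[np.pi,0,psi]); print(ctrl.get_joint_positions(),ctrl.get_time())
print("F0",ctrl.get_ft_force(),ctrl.get_moment())
ctrl.move_linear([*A,.17],v=.1); print(ctrl.get_ft_force())
ctrl.move_linear([*A,.136],v=.04); print(ctrl.get_ft_force(),ctrl.get_moment())
im,_=ctrl.capture("scene"); cv2.imwrite("pics/s1.png",cv2.resize(im[150:290,220:400,::-1],(720,560)))
im,_=ctrl.capture("top"); cv2.imwrite("pics/t1.png",cv2.resize(im[180:320,190:370,::-1],(720,560)))
print(ctrl.get_position(),ctrl.get_time(),ctrl.get_width())
E
```

```text
[0.52466853 0.05218166] -0.47595466379638285 [0.00345579 0.01518311]
[-6.76021486e-02  8.54067489e-02  1.61542726e+00 -2.32689164e-04
  1.44074813e+00  1.98003242e+00] 4.1
F0 [ 0.66779924 -0.43548967 -0.13426169] [-0.01597755 -0.01202149  0.01004794]
[-0.20788622  0.3011167   0.33081532]
[-0.83188654 -0.30024671 -0.50960649] [-0.04731856  0.0278334  -0.0227717 ]
[0.52683919 0.05128914 0.13640069] 6.35 0.0852696155311054
```

View pics/s1.png

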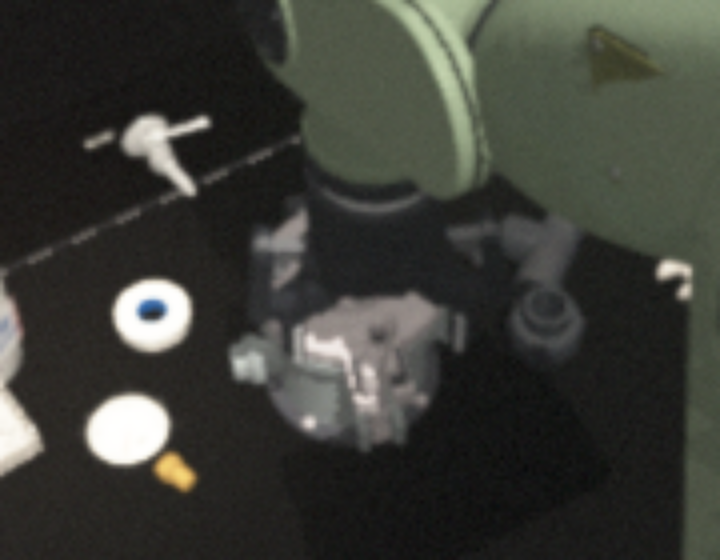

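The open gripper straddles the nut (around pixel 370,360 in the crop), with no contact. Closing now.

```bash
cat >> h.py <<'E'
def ft(n=6):
    r=[]
    for _ in range(n):
        ctrl.hold(.02); r.append(np.r_[ctrl.get_ft_force(),ctrl.get_moment()])
    return np.mean(r,0)
E
python3 - <<'E'
from h import *
print(ft().round(3)); ctrl.close()
print(ft().round(3),ctrl.get_width(),ctrl.get_grasp_force(),ctrl.get_position(),ctrl.get_ee_rot(),ctrl.get_time())
E
```

```text
[ 0.109  0.088 -0.093 -0.018 -0.006 -0.021]
[-0.632 -0.612  3.628 -0.177  0.124 -0.102] 0.00965761879265032 60.88012356078252 [0.52690654 0.05106099 0.136585  ] [-3.14155274e+00 -1.04995127e-03 -4.76055263e-01] 7.2167
```

```bash
cat > turn.py <<'E'
from h import *
import json,sys
def turn(psi0,pos,n,step=.1,lim=.2,rate=1.91e-3):
    psi=psi0
    for i in range(n):
        psi+=step; pos=pos+np.array([0,0,rate*step])
        ctrl.move_linear(pos,[np.pi,0,(psi+np.pi)%(2*np.pi)-np.pi],v=.02)
        f=ft(4); e=ctrl.get_ee_rot()[2]
        print(round(psi,3),round(e,3),f.round(2),"w",round(ctrl.get_width()*1e3,2),"t",round(ctrl.get_time(),2))
        if abs(f[5])>lim or np.linalg.norm(f[:3])>20: print("STOP"); break
    json.dump([psi,list(pos)],open("st.json","w")); return psi,pos
E
python3 - <<'E'
from turn import *
turn(-.476,np.array([.5265,.0513,.136]),5)
im,_=ctrl.capture("scene"); cv2.imwrite("pics/s2.png",cv2.resize(im[190:270,260:370,::-1],(770,560),interpolation=cv2.INTER_CUBIC))
E
```

```text
-0.376 -0.378 [-1.3  -1.47  5.36 -0.3   0.14  0.06] w 10.22 t 7.53
-0.276 -0.278 [-1.01 -1.64  5.16 -0.36  0.17  0.03] w 10.57 t 7.85
-0.176 -0.178 [-1.16 -2.07  5.82 -0.39  0.2   0.03] w 10.02 t 8.17
-0.076 -0.078 [-0.87 -2.2   5.16 -0.44  0.23  0.02] w 10.41 t 8.48
0.024 0.022 [-1.31 -2.46  5.52 -0.51  0.24  0.03] w 10.26 t 8.8
```

View pics/s2.png

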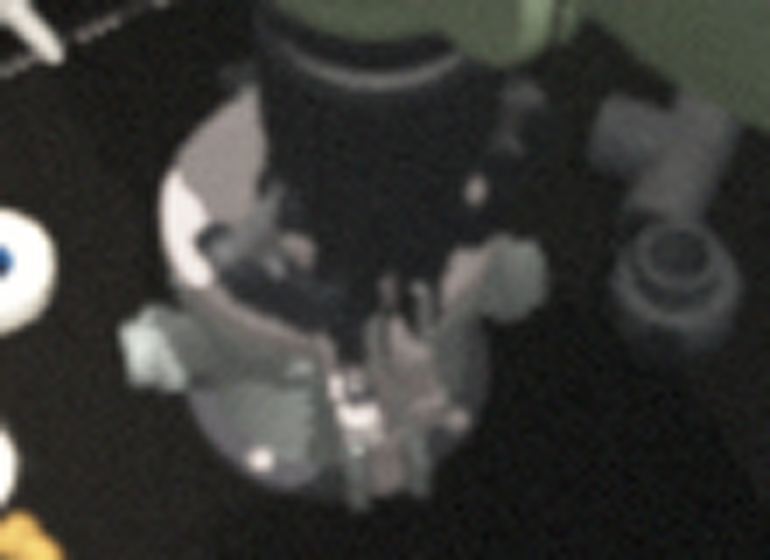

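```bash
python3 - <<'E'
from h import *
A=np.array([.5265,.0513])
for c in("scene","top"):
    im,d=ctrl.capture(c); X=cloud(c,d)
    p=ctrl.camera_params(c)
    for psi in(-.476,.022):
        q=cv2.projectPoints(np.array([[*(A-.025*np.array([np.cos(psi),np.sin(psi)])),.14]]),cv2.Rodrigues(p["R"])[0],p["t"],p["mtx"],p["distortion"])[0].ravel()
        print(c,psi,q,"in crop",(q-[260,190])*7)
    r=X[(np.hypot(*(X[:,:2]-A).T)<.04)&(X[:,2]>.122)&(X[:,2]<.15)]
    print(c,len(r),(r[np.argsort(r[:,0])]*1000).round().astype(int).tolist())
print(ft(10).round(3))
E
```

```text
scene -0.476 [314.99417692 244.73051618] in crop [384.95923841 383.11361326]
scene 0.022 [319.96978079 243.28943015] in crop [419.78846556 373.02601104]
scene 103 [[499, 47, 133], [500, 49, 129], [500, 51, 135], [500, 51, 131], [500, 49, 132], [501, 51, 138], [501, 48, 140], [501, 54, 135], [502, 53, 126], [502, 48, 147], [502, 51, 145], [502, 50, 141], [502, 48, 134], [502, 53, 130], [503, 56, 131], [503, 55, 139], [503, 47, 141], [503, 53, 137], [503, 52, 145], [504, 55, 133], [504, 55, 141], [505, 52, 138], [506, 53, 142], [507, 47, 141], [507, 50, 142], [507, 56, 138], [507, 55, 130], [508, 47, 143], [508, 55, 132], [508, 55, 140], [508, 52, 142], [510, 48, 141], [510, 51, 143], [510, 53, 141], [510, 56, 138], [511, 56, 129], [512, 55, 140], [512, 53, 142], [512, 55, 131], [512, 47, 141], [512, 49, 143], [513, 44, 143], [513, 63, 137], [513, 54, 142], [513, 40, 144], [514, 57, 135], [514, 60, 137], [514, 57, 143], [514, 46, 147], [514, 40, 134], [514, 54, 145], [514, 43, 144], [514, 43, 148], [514, 62, 143], [514, 57, 138], [514, 59, 132], [515, 62, 146], [515, 62, 150], [515, 62
[... 213 characters left out ...]
], [517, 58, 123], [517, 63, 148], [517, 52, 143], [517, 49, 141], [518, 49, 144], [518, 35, 146], [518, 63, 138], [518, 46, 150], [518, 68, 146], [518, 46, 142], [518, 62, 142], [518, 65, 148], [518, 68, 138], [518, 62, 129], [519, 34, 141], [519, 34, 137], [519, 65, 139], [519, 62, 133], [519, 45, 144], [520, 50, 143], [520, 69, 145], [521, 47, 143], [521, 69, 140], [521, 49, 149], [523, 46, 149], [523, 45, 144], [523, 48, 141], [523, 70, 150], [526, 68, 141], [528, 70, 148], [529, 70, 143]]
top -0.476 [268.64610356 265.16935293] in crop [ 60.52272492 526.18547054]
top 0.022 [273.75413058 266.32822736] in crop [ 96.27891405 534.29759151]
top 0 []
[-1.254 -2.823  5.035 -0.488  0.228  0.026]
```

```bash
sed -i 's/^        if abs/        pos=pos+np.clip(f[:3],-5,5)*np.array([1,1,.5])*8e-5\n        if abs/' turn.py; python3 - <<'E'
from turn import *
psi,pos=json.load(open("st.json")); 
print(turn(psi,np.array(pos),12,.17))
E
```

```text
0.194 0.192 [-0.84 -2.72  5.56 -0.59  0.21  0.07] w 10.44 t 9.5
0.364 0.361 [ 0.2  -4.44  4.9  -0.85  0.08  0.03] w 9.86 t 9.88
0.534 0.531 [-0.02 -4.93  4.46 -1.   -0.05  0.07] w 10.01 t 10.27
0.704 0.699 [ 0.89 -5.1   3.4  -0.99 -0.17  0.08] w 10.02 t 10.65
0.874 0.87 [ 1.42 -4.66  2.99 -0.95 -0.3   0.04] w 10.46 t 11.03
1.044 1.04 [ 1.41 -3.78  1.13 -0.86 -0.41  0.03] w 10.25 t 11.42
1.214 1.211 [ 2.53 -3.55  1.17 -0.72 -0.56  0.06] w 10.42 t 11.8
1.384 1.381 [ 2.83 -2.89  0.13 -0.59 -0.62  0.06] w 10.14 t 12.18
1.554 1.551 [ 2.69 -1.68 -0.16 -0.38 -0.68  0.09] w 10.46 t 12.57
1.724 1.721 [ 3.04 -0.96 -0.06 -0.2  -0.7   0.07] w 10.45 t 12.95
1.894 1.891 [ 2.77  0.19 -0.13 -0.01 -0.7   0.06] w 10.35 t 13.33
2.064 2.061 [ 3.29  1.16 -0.65  0.1  -0.72  0.07] w 10.49 t 13.72
(2.0639999999999996, array([0.52811618, 0.04863916, 0.1417379 ]))
```

```bash
python3 - <<'E'
from turn import *
psi,pos=json.load(open("st.json")); pos=np.array(pos); hist=[]
for i in range(28):
    psi+=.05; pos=pos+np.array([0,0,1.91e-3*.05])
    ctrl.move_linear(pos,[np.pi,0,(psi+np.pi)%(2*np.pi)-np.pi],v=.02)
    f=ft(5); pos=pos+np.clip(f[:3],-5,5)*np.array([1,1,.5])*4e-5
    print(round(psi,3),f.round(2),"w",round(ctrl.get_width()*1e3,2),"t",round(ctrl.get_time(),2))
    if len(hist)>3 and f[5]<np.median(hist)-.05: print("STOP"); break
    hist.append(f[5])
json.dump([psi,list(pos)],open("st.json","w")); print(ctrl.get_ee_rot(),ctrl.get_joint_positions()[5],pos)
E
```

```text
2.114 [ 2.87  1.33 -0.08  0.18 -0.63 -0.04] w 10.31 t 14.05
2.164 [ 2.28  1.35  0.06  0.24 -0.55 -0.03] w 10.55 t 14.38
2.214 [ 1.74  1.45 -0.17  0.28 -0.47 -0.03] w 10.6 t 14.72
2.264 [ 1.73  1.61  0.28  0.3  -0.41 -0.03] w 10.44 t 15.05
2.314 [ 1.58  1.77  0.71  0.34 -0.35 -0.04] w 10.01 t 15.38
2.364 [ 1.52  1.67  0.81  0.32 -0.32 -0.01] w 10.61 t 15.72
2.414 [ 0.9   1.79  0.42  0.33 -0.27 -0.  ] w 10.33 t 16.05
2.464 [ 0.59  1.75  0.04  0.31 -0.22 -0.02] w 10.23 t 16.38
2.514 [ 0.58  2.03  0.15  0.32 -0.25 -0.02] w 9.99 t 16.72
2.564 [ 0.65  1.58 -0.47  0.3  -0.22  0.  ] w 9.75 t 17.05
2.614 [ 0.95  1.8  -0.26  0.28 -0.22 -0.02] w 10.1 t 17.38
2.664 [ 0.65  1.31 -0.32  0.29 -0.2  -0.03] w 10.38 t 17.72
2.714 [ 0.45  1.7  -0.43  0.3  -0.19 -0.03] w 10.45 t 18.05
2.764 [ 0.35  1.98 -0.64  0.29 -0.22 -0.01] w 10.42 t 18.38
2.814 [ 0.82  1.71 -0.55  0.29 -0.2  -0.01] w 10.34 t 18.72
2.864 [ 0.25  1.55 -0.55  0.3  -0.18 -0.01] w 10.6 t 19.05
2.914 [ 0.52  1.87 -0.35  0.3  -0.17 -0.03] w 10.39 t 19.38
2.964 [ 0.23  1.43 -0.32  0.3  -0.15 -0.03] w 10.43 t 19.72
3.014 [ 0.12  1.71 -0.51  0.29 -0.16 -0.  ] w 10.09 t 20.05
3.064 [ 0.14  1.47 -0.04  0.31 -0.17 -0.01] w 10.38 t 20.38
3.114 [-0.13  1.98 -0.19  0.33 -0.18 -0.02] w 10.29 t 20.72
3.164 [ 0.46  1.94 -0.05  0.31 -0.16  0.  ] w 10.36 t 21.05
3.214 [-0.12  1.68 -0.18  0.32 -0.17 -0.01] w 10.42 t 21.38
3.264 [ 0.54  1.79 -0.69  0.31 -0.2  -0.05] w 10.23 t 21.72
3.314 [ 0.64  1.38 -1.79  0.3  -0.23 -0.02] w 10.02 t 22.05
3.364 [ 0.51  1.99 -2.03  0.32 -0.23 -0.04] w 10.13 t 22.38
3.414 [ 0.57  1.86 -2.69  0.33 -0.21 -0.06] w 10.11 t 22.72
3.464 [ 1.21  2.02 -2.76  0.32 -0.22 -0.06] w 10.67 t 23.05
[ 3.14145360e+00 -3.67284985e-04 -2.82043660e+00] -1.9597649651080638 [0.52901992 0.05053951 0.14415993]
```

Fz began pulling down from psi≈3.26, as the TCP kept rising and the nut did not, and Mz is drifting. That is soft keeper contact, and it matches my estimate of 1 mm starting height. I'll back off slightly and try the swing gently.

```bash
cat > swing.py <<'E'
from h import *
import json
from scipy.spatial.transform import Rotation as Rn
psi0,pos0=json.load(open("st.json")); psi0=3.31; pos0=np.array(pos0)
u=np.array([np.cos(2.82),np.sin(2.82),0]); n=np.cross([0,0,1],u); piv=np.array([.5268,.0512,.05])
def pose(th,dz=0):
    R=Rn.from_rotvec(n*th); p=piv+R.apply(pos0+[0,0,dz]-piv)
    return p,(R*Rn.from_euler("xyz",[np.pi,0,psi0])).as_euler("xyz")
E
python3 - <<'E'
from swing import *
p,o=pose(0); ctrl.move_linear(p,o,v=.02); print(ft().round(2))
for th in np.arange(0,1.5,.15):
    q=ctrl.solve_ik(*pose(th)); print(round(th,2),pose(th)[0].round(3),None if q is None else np.round(q,2))
E
```

```text
[ 0.14  0.91 -2.64  0.14 -0.18 -0.11]
0.0 [0.529 0.051 0.144] [-0.07  0.21  1.74 -0.    1.19 -1.81]
0.15 [0.516 0.055 0.143] [-0.04  0.11  1.88 -0.05  1.01 -1.75]
0.3 [0.503 0.059 0.141] [ 0.    0.02  2.   -0.13  0.84 -1.66]
0.45 [0.49  0.064 0.136] [ 0.05 -0.05  2.13 -0.26  0.66 -1.51]
0.6 [0.478 0.067 0.129] [ 0.11 -0.09  2.24 -0.53  0.49 -1.22]
0.75 [0.468 0.071 0.12 ] [ 0.18 -0.08  2.34 -1.06  0.39 -0.65]
0.9 [0.458 0.074 0.11 ] None
1.05 [0.45  0.077 0.099] [0.34 0.16 2.46 4.14 0.69 0.58]
1.2 [0.444 0.079 0.086] None
1.35 [0.44  0.08  0.073] [0.47 0.65 2.42 3.95 1.3  1.03]
```

```bash
python3 - <<'E'
from swing import *
for th in list(np.arange(.02,.2,.02))+list(np.arange(.24,.57,.06)):
    ctrl.move_linear(*pose(th,.0003),v=.03); f=ft(3)
    print(round(th,2),f.round(2),"out",round(f[:3]@u,2),"t",round(ctrl.get_time(),2))
    if np.linalg.norm(f[:3])>14: print("STOP"); break
im,_=ctrl.capture("scene"); cv2.imwrite("pics/s3.png",cv2.resize(im[190:290,250:370,::-1],(720,600),interpolation=cv2.INTER_CUBIC))
E
```

```text
0.02 [ 1.31  0.6  -4.03  0.07 -0.23 -0.08] out -1.05 t 23.75
0.04 [ 0.4   0.68 -4.07  0.08 -0.2  -0.09] out -0.16 t 24.05
0.06 [ 1.56  0.54 -3.79  0.05 -0.25 -0.07] out -1.31 t 24.35
0.08 [ 2.43  0.51 -3.6  -0.02 -0.3  -0.06] out -2.14 t 24.65
0.1 [ 2.09 -0.68 -2.1  -0.06 -0.38 -0.09] out -2.2 t 24.95
0.12 [ 3.09 -0.74 -1.94 -0.06 -0.41 -0.08] out -3.17 t 25.25
0.14 [ 3.07 -0.43 -0.82 -0.11 -0.52 -0.07] out -3.05 t 25.55
0.16 [ 2.96 -0.38  0.57 -0.11 -0.46 -0.08] out -2.93 t 25.85
0.18 [ 3.03 -0.76  0.21 -0.13 -0.52 -0.05] out -3.11 t 26.15
0.24 [ 1.62 -0.21 -3.62  0.08 -0.42 -0.07] out -1.6 t 26.54
0.3 [ 2.02  0.23 -5.92  0.2  -0.08 -0.06] out -1.85 t 26.93
0.36 [ 2.39 -0.02 -7.85  0.24  0.1  -0.03] out -2.28 t 27.32
0.42 [ 3.01  0.03 -9.16  0.28  0.31 -0.03] out -2.85 t 27.72
0.48 [ 3.210e+00 -5.000e-01 -1.066e+01  3.600e-01  5.100e-01 -1.000e-02] out -3.2 t 28.11
0.54 [  4.32  -1.32 -12.26   0.35   0.67  -0.04] out -4.51 t 28.5
```

View pics/s3.png

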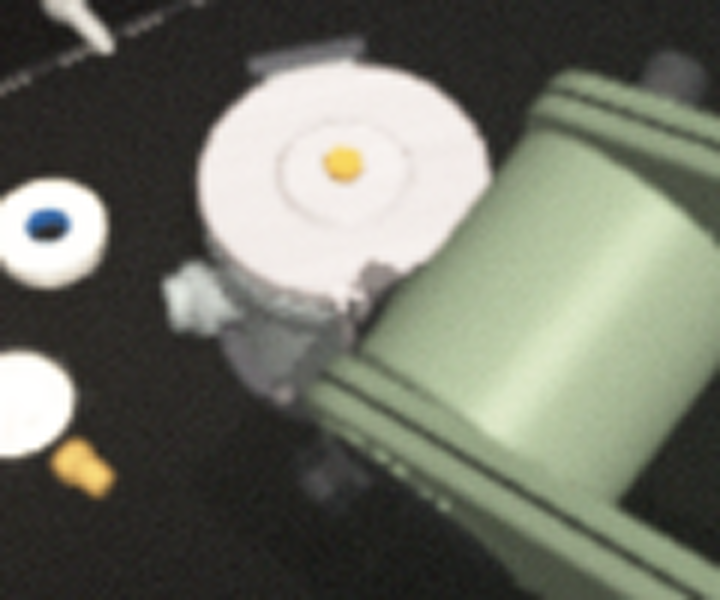

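The bolt followed with small forces and no catch, and the gripper is now at about 0.54 rad with the rim cleared. Next I'll release, retract along the bolt, close, and push it down from above.

```bash
python3 - <<'E'
from swing import *
p,o=pose(.54,.0003); R=Rn.from_rotvec(n*.54)
ctrl.gripper_open(); print(ctrl.get_width(),ft().round(2),ctrl.get_time())
b=R.apply([0,0,1])
q=p+b*.05
try: ctrl.move_linear(q,o,v=.1)
except ctrl.PlanningError as e:
    print(e); q=p+np.array([0,0,.06]); ctrl.move_linear(q,o,v=.08)
print(ft(3).round(2))
q=q+np.array([0,0,.06]); ctrl.move_linear(q,v=.15)
ctrl.goto([*(piv+u*.005)[:2],.24],[np.pi,0,2.82]); ctrl.close()
print(ft(3).round(2),ctrl.get_position(),ctrl.get_width(),ctrl.get_time())
im,d=ctrl.capture("scene"); cv2.imwrite("pics/s4.png",cv2.resize(im[190:290,250:370,::-1],(720,600),interpolation=cv2.INTER_CUBIC))
ctrl.capture("top")
for c in("scene","top"): print([ (np.round(r["centre"],3),round(r["score"],2)) for r in ctrl.landmark_of("bolt_tip",c)[:2]])
print("expected tip",piv+.114*b)
E
```

```text
0.08537860287797633 [ 0.27 -0.24 -0.39  0.08  0.24  0.01] 29.3667
[-0.51  0.59  0.35  0.08  0.23 -0.  ]
[0.12 0.18 0.32 0.03 0.01 0.  ] [0.52208532 0.05274957 0.24002258] -2.6849748227575343e-05 32.0083
[(array([0.465, 0.071, 0.15 ]), 0.69)]
[(array([ 0.547, -0.297,  0.003]), 0.52)]
expected tip [0.47119332 0.0697258  0.14777879]
```

View pics/s4.png

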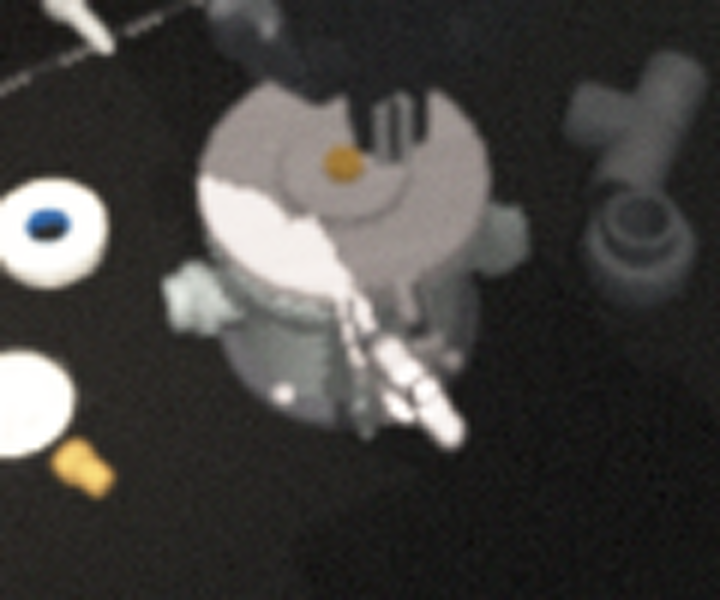

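The bolt is out of the slot, leaning outward with its tip at crop pixel (450,435), and the nut sits just below the keeper. The closed fingers are above the lid. Next I push it down, watching the force.

```bash
python3 - <<'E'
from swing import *
def go(front,h,v=.06):   # front = outward edge of fingertips, h = tip height over pivot
    p=piv+u*(front-.012); p[2]=.05+h+.008
    ctrl.move_linear(p,v=v); f=ft(3); print(front,round(h,3),"out",round(f[:3]@u,2),"z",round(f[2],2),"t",round(ctrl.get_time(),2)); return f
go(.012,.12,.15); go(.012,.08)
for a in [(.035,.08),(.05,.078),(.062,.072),(.07,.064),(.077,.056),(.084,.048),(.09,.040)]:
    f=go(*a,v=.04)
    if np.linalg.norm(f[:3])>12: print("STOP"); raise SystemExit
h=.04
while h>.0:
    h-=.003; f=go(.095,h,.04)
    if f[2]>4 or np.linalg.norm(f[:3])>8: break
ctrl.capture("scene"); print([ (np.round(r["centre"],3),round(r["score"],2)) for r in ctrl.landmark_of("bolt_tip","scene")[:2]])
print("level tip",piv+u*.114)
E
```

```text
0.012 0.12 out 0.15 z 0.9 t 32.83
0.012 0.08 out -0.2 z 0.25 t 33.69
0.035 0.08 out 0.04 z 0.01 t 34.47
0.05 0.078 out 0.17 z -0.05 t 35.04
0.062 0.072 out 0.24 z 0.21 t 35.58
0.07 0.064 out -0.07 z 0.11 t 36.06
0.077 0.056 out -0.17 z 0.44 t 36.52
0.084 0.048 out 0.19 z 0.36 t 36.99
0.09 0.04 out 0.3 z -0.18 t 37.44
0.095 0.037 out -0.03 z 0.2 t 37.78
0.095 0.034 out -0.08 z -0.4 t 38.08
0.095 0.031 out -0.23 z -0.42 t 38.38
0.095 0.028 out 0.34 z -0.22 t 38.68
0.095 0.025 out 0.11 z -0.05 t 38.98
0.095 0.022 out -0.55 z 1.07 t 39.28
0.095 0.019 out 3.13 z 11.88 t 39.58
[(array([0.418, 0.09 , 0.05 ]), 0.57)]
level tip [0.41864441 0.08723289 0.05      ]
```

```bash
python3 - <<'E'
from swing import *
p=ctrl.get_position(); ctrl.move_linear([p[0],p[1],.2],v=.12); ctrl.goto([.40,-.25,.3],[np.pi,0,2.0])
out=[]
for c,(x,y) in (("scene",(250,190)),("top",(210,190))):
    im,d=ctrl.capture(c); X=cloud(c,d); out.append(cv2.resize(im[y:y+100,x:x+100,::-1],(400,400),interpolation=cv2.INTER_CUBIC))
    print([ (np.round(r["centre"],3),round(r["score"],2)) for r in ctrl.landmark_of("bolt_tip",c)[:2]])
    r=X[(abs((X-piv)@n)<.004)]; s=(r-piv)@u
    for a in(.02,.045,.055,.104,.11): k=r[abs(s-a)<.004]; print(c,a,k[:,2].round(3))
    for t in("pvc_union","tape_ptfe","pvc_tee","pressure_gauge","spanner_17"): print(t,[np.round(q["centre"],3) for q in ctrl.landmark_of(t,c)[:1]])
cv2.imwrite("pics/end.png",np.hstack(out)); print(ctrl.get_time(),ft().round(2))
E
```

```text
[(array([0.414, 0.085, 0.048]), 0.67)]
scene 0.02 [ 0.055  0.055  0.055  0.056  0.056  0.053  0.053  0.052  0.052  0.055
  0.049  0.051  0.001  0.001 -0.003 -0.001 -0.003 -0.002 -0.002 -0.005]
scene 0.045 [ 0.053  0.052  0.047  0.052  0.052  0.048  0.05   0.049  0.047 -0.002
 -0.002 -0.002]
scene 0.055 [0.052 0.052 0.05  0.051 0.052 0.052 0.052 0.048 0.05  0.046]
scene 0.104 [ 0.067  0.066  0.059  0.058  0.056  0.056  0.051  0.049  0.053  0.05
  0.051  0.053  0.047  0.051  0.052  0.051  0.046  0.001 -0.001 -0.001
 -0.    -0.002 -0.001 -0.002 -0.002 -0.003 -0.765 -0.768 -0.773]
scene 0.11 [ 0.052  0.051  0.051  0.049  0.048  0.051  0.048  0.048  0.046  0.001
  0.     0.001 -0.002 -0.006 -0.005  0.001 -0.003 -0.763 -0.76  -0.763]
pvc_union [array([ 0.545, -0.093, -0.001])]
tape_ptfe [array([ 0.712,  0.123, -0.001])]
pvc_tee [array([ 0.617, -0.138, -0.001])]
pressure_gauge [array([ 0.613,  0.18 , -0.001])]
spanner_17 [array([ 0.55 , -0.295,  0.003])]
[(array([0.42 , 0.087, 0.048]), 0.57)]
top 0.02 [0.054 0.053 0.054 0.056 0.057 0.055 0.055]
top 0.045 [-0.003  0.051  0.054  0.05   0.003  0.051  0.052  0.054  0.054  0.
  0.056  0.056  0.053  0.054]
top 0.055 [0.002 0.055 0.056 0.054 0.051 0.    0.054 0.052 0.055 0.052 0.052 0.051]
top 0.104 [0.051 0.052 0.051 0.055 0.054 0.054 0.05  0.053 0.047]
top 0.11 [ 0.051  0.053  0.047 -0.     0.044  0.053  0.049  0.053  0.05 ]
pvc_union [array([ 0.546, -0.094,  0.   ])]
tape_ptfe [array([ 0.716,  0.125, -0.002])]
pvc_tee [array([ 0.618, -0.139,  0.005])]
pressure_gauge [array([ 0.616,  0.175, -0.002])]
spanner_17 [array([ 0.549, -0.294,  0.001])]
42.8583 [-0.11  0.13  0.11 -0.01  0.03  0.01]
```

View pics/end.png

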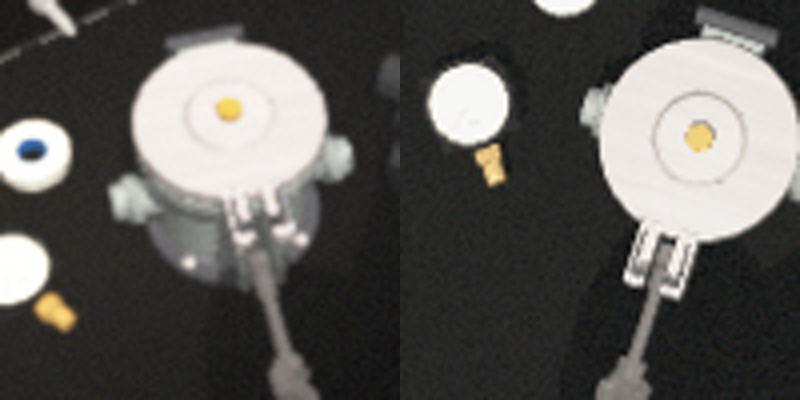

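The slot is empty and the bolt lies level, top at z≈0.053 along its length, with the nut near crop pixel (290,375). The bystanders are where they were and the arm is clear.

```bash
python3 -c "
from workcell import ctrl
print(ctrl.hand_in())"
```

```text
the job is handed in; nothing more can be done
None
```

The lid is free: I loosened the wing nut anticlockwise to a light touch on the keeper, backed it off slightly, and swung the eyebolt out and down flat; nothing else moved, and I handed in at about 43 s.

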